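# Hold the mirror lid at the viewing angle

### The arm

A 6-joint arm with a two-finger parallel gripper is mounted at the origin on a cart in front of the work surface, level with it; the furniture and walls round the work are solid. World frame = base frame: x ahead of the robot, y to its left, z up, the work surface at z = 0. Lengths are in m, angles in rad, forces in N, time in s.
With the tool pointing down it reaches from about 0.325 to 0.775 m from the base axis. Payload 5.5 kg.
Tool frame: the origin (TCP) lies at the very end of the fingers, on their centre line; the grasp point (between the pads) lies 19 mm behind it; z points along the fingers, x is the direction in which the jaws open and shut, and the axes are right-handed (so a half turn about z gives the same grasp; the last joint's range is limited). The gripper opens to 85 mm and grips with 20 to 120 N. Pads are 22 mm wide; open, the fingers measure 114 mm over their backs; the gripper's body (76 mm by 85 mm) begins 54 mm behind the grasp point. The pads swing forward as they close: fully open they stand 13 mm farther back than shut.
Start: joints at [1.047, 0.091, 1.231, -0, 1.82, -0.057], TCP at [0.27, 0.536, 0.231] pointing down, gripper open.
Joint ranges: [-2.87, 2.87], [-0.86, 2.18], [0.17, 2.46], [-1.51, 4.65], [0.06, 2.69], [-2.65, 2.65]. Speed limits (rad/s): [2.57, 2.57, 3.01, 3.14, 3.14, 3.14].

### API

Orientations are given as a rotation vector (axis times angle).
In Python, from station import sense, read_camera, camera_info, job_done, search_frame gives the robot as it stands. The module is installed in compiled form; this text tells all that it offers.
- The arm moves only by the tool move_arm, never from a script. Its argument "steps" is one flat list of numbers, 5 for each row, row after row: the shift along the tool's x, y, z in cm, then the turn about the tool's z in rad, then the finger opening in cm, from 0 to 8.54. In form: [dx, dy, dz, roll, claw, dx, dy, dz, roll, claw, ...]. A call has 1 to 5 rows; each row shifts and turns the commanded pose from where the row before left it, along the tool's axes as they then stand; what a row does not reach is not made up. A row lasts 1/10 s, in which the tool goes at most 50 mm and 8.59 degrees, less where a joint would pass 70% of its speed; a pose out of reach is approached as far as the arm can. A call is refused whole if a number of a shift passes 5 or a number of a turn 0.15, either way. A call with a gripper value outside its range is refused whole. The fingers move at their own pace and stop on an object; the grip force is fixed at half the most. Time passes only in rows, so rows that do not move let the fingers close. It gives the time, the measured TCP pose, the force and the opening at its end, in the units of the state.
- sense(): the state, without advancing time (a new reading comes with each control period).
- read_camera(name): name is "scene" or "top"; returns the picture (384x512x3 uint8, blue, green, red); there is no depth.
- camera_info(name): a dict with "intrinsics" (3x3 intrinsics, pixels), "R" (3x3) and "t" (3): a world point X has camera coordinates R X + t. Camera axes: x right, y down, z forward; pixel columns grow to the right and rows downward; lengths in m; the calibration is good to about 2 mm. A picture is of the moment at which its call begins. camera_info takes no time and is no camera call.
- job_done(): hands the job in, once; it reports no verdict.
Trained networks look in the newest picture that a camera, given by its name, has taken for a name from the list of things; names that differ only in an ending like _2 or _b are one class to them, and where a whole thing is asked for, a point or a joint stands for the part that bears it (a point fixed in the world has none). Each returns a list of dicts, best first, with "p" (0 to 1); they miss things now and then, are a little off and sometimes report something else, mostly with a low value. They report only what shows in the picture. A call takes as long as a camera call. They do not tell look-alikes from the thing itself.
- search_frame(query, camera): "box" ([left, top, width, height] in pixels, round what is visible of it).
The state is a dict: "clock": time; "joint_pos": joint angles; "qvel": joint speeds; "tau": joint torques, N m; "tcp_pos": TCP position; "tool_rot": TCP orientation; "force": force on the tool from outside, world axes, zero at the start; "ft_torque": the same for the moment, N m; "grip_width": finger opening in m.
Only numpy, scipy, OpenCV 4.12 (cv2) and the standard library are available. Lean on these libraries where they do the work, as an engineer would, in place of code of your own. Each camera call takes 0.05 s, during which the arm holds its last target. There are 200 camera calls.

### The job

Somebody left the spool of dark blue thread on the closed lid of the inspection box. First take it off and stand it upright on the round cork coaster, then lift the lid by its black ball knob until it lines up with the red index arm beside it, and keep holding it there, still, so that I can look at the fittings in its mirror: finish while holding it, for it falls shut when let go. Do not shift the red index arm or the tan spool.

Things in the scene. Friction and masses are not known exactly. Their poses are not given: they have to be found in the camera images.
- lid: hinged wooden lid, 162 x 180 x 10 mm, 0.45 kg, mirror beneath. Origin mid-way along the hinge axis at its back edge, half-way through its thickness, 75 mm above the counter. y is the hinge axis, -x runs to the front edge and knob, z is up when shut. Shut, it is level, its top 80 mm above the counter; it swings freely up and away from the robot by up to 1.6 rad and falls shut if released
- lid_knob (a point): centre of the black ball knob, 22 mm in diameter, on an 8 mm stalk in front of the lid: 210 mm from the hinge axis, in the lid's plane, 75 mm above the counter when shut. Pinched from above, fingers closing along the hinge axis, the ball turns between them as the lid swings. Axes as the lid's
- index: red index arm that marks the angle, on the lid's hinge axis, 44 mm left of the lid (137 mm from the lid's origin along its y); bar 6 mm wide, 10 mm high. Origin on the hinge axis, -x along the arm to its tip. It stands 0.55 to 1.05 rad above level on a stiff hinge; a fixed metal arc stands between it and the lid. Lid and arm line up when their x axes are parallel
- box: wooden inspection box under the lid, 160 x 180 mm, 70 mm high, fixed to the counter; origin in the middle of its underside, its front (-x) faces the robot, more or less; the hinge is along its back rim
- index_tip (a point): centre of the red ball, 20 mm in diameter, at the tip of the index arm, 162 mm from the hinge axis, 160 to 216 mm above the counter: mind it when crossing
- spool_mid (a point): centre (half-way up) of the spool of dark blue thread, 40 mm in diameter, 60 mm high, about 60 g, standing on the lid; its z axis is its own axis, up when it stands
- spool: the same spool of dark blue thread; origin in the middle of its underside
- coaster_top (a point): centre of the top face of the round cork coaster, 90 mm in diameter, 6 mm high, fixed to the counter
- tan_spool_mid (a point): centre (half-way up) of the spool of tan thread that stands loose on the counter, 40 mm in diameter, 60 mm high; leave it alone
Mind the look-alikes: they are no part of the job. Leave any green or orange look-alike of the spool alone. Several things look just like the part that bears coaster_top: the one meant starts nearest to the robot's base.

How it is judged:
By the outcome, as a careful person would: the job done as asked, in the order asked, and still so for the second after the job is handed in, while the arm keeps its last pose, push and grip.
It also fails if it takes over 58 s, if anything falls off the work surface, if the arm or the gripper's body presses on something with over 40 N, if the wrist force passes 120 N, or if a joint passes its speed limit or range.

## Working session

There is one attempt and no reset: what is moved stays moved. The work goes in short steps, Python scripts to look and compute and a tool call to move; the robot and the scene stay as the last step left them, time stands still between calls to the robot, and variables do not carry over. Pictures are saved under pics/ and viewed, about 8 in all and at most 12, crops included, and the job is handed in when it is done.

Besides the shell and the picture viewer there is one more tool, called after ">>>" as name(argument=value, ...), one argument or row to a line, values as JSON. move_arm: Moves the arm, as the interface text tells. Its arguments: {"type":"object","properties":{"steps":{"type":"array"}},"required":["steps"]}

```bash
mkdir -p pics
cat > h.py <<'E'
import numpy as np, cv2
from station import *
def ray(cam,u,v):
    c=camera_info(cam);K=np.array(c["intrinsics"]);R=np.array(c["R"]);t=np.array(c["t"])
    d=R.T@np.linalg.solve(K,[u,v,1.]);return -R.T@t,d/np.linalg.norm(d)
def onz(cam,u,v,z):
    o,d=ray(cam,u,v);return o+d*(z-o[2])/d[2]
def proj(cam,X):
    c=camera_info(cam);p=np.array(c["intrinsics"])@(np.array(c["R"])@np.array(X)+np.array(c["t"]));return p[:2]/p[2]
def tri(a,b):
    (o1,d1),(o2,d2)=a,b
    s=np.linalg.lstsq(np.c_[d1,-d2],o2-o1,rcond=None)[0]
    p,q=o1+d1*s[0],o2+d2*s[1];return (p+q)/2,np.linalg.norm(p-q)
E
python3 - <<'E'
from h import *
np.set_printoptions(precision=3,suppress=True)
for c in("scene","top"):
    im=read_camera(c);cv2.imwrite(f"pics/{c}0.png",im)
    print(c,ray(c,256,192))
    for q in("spool","lid_knob","index_tip","coaster_top","lid","box","index"):
        print(q,[(np.round(r["box"]).astype(int).tolist(),round(r["p"],2)) for r in search_frame(q,c)][:7])
s=sense();print(s["clock"],s["tcp_pos"],s["tool_rot"])
a,b=cv2.imread("pics/scene0.png"),cv2.imread("pics/top0.png")
cv2.imwrite("pics/both0.png",np.vstack([a,b]).repeat(1,0)[:, :])
E
```

```text
scene (array([ 0.173, -0.673,  0.981]), array([ 0.325,  0.604, -0.728]))
spool [([304, 203, 18, 26], 0.66), ([285, 170, 8, 21], 0.62), ([319, 277, 20, 29], 0.56)]
lid_knob [([254, 196, 87, 64], 0.7)]
index_tip []
coaster_top [([190, 165, 28, 24], 0.76), ([242, 127, 25, 18], 0.54), ([255, 191, 86, 69], 0.38)]
lid [([255, 190, 87, 72], 0.71)]
box [([254, 161, 86, 114], 0.72)]
index [([256, 161, 25, 20], 0.5)]
top (array([0.351, 0.07 , 1.429]), array([ 0.179, -0.012, -0.984]))
spool [([232, 157, 15, 12], 0.65), ([345, 188, 16, 12], 0.63), ([294, 166, 17, 15], 0.44)]
lid_knob [([266, 157, 65, 68], 0.79)]
index_tip []
coaster_top [([178, 216, 26, 24], 0.95), ([148, 149, 29, 24], 0.67)]
lid [([266, 157, 62, 69], 0.73)]
box [([249, 157, 81, 66], 0.92), ([178, 217, 26, 25], 0.22)]
index [([248, 172, 15, 24], 0.62)]
0.8 [0.27  0.536 0.231] [-2.675 -1.647 -0.   ]
```

Run:
```python
from h import *
a,b=cv2.imread("pics/scene0.png")[100:325,150:450],cv2.imread("pics/top0.png")[110:260,120:400]
a=cv2.resize(a,(720,540),interpolation=2);cv2.imwrite("pics/s1.png",a)
b=cv2.resize(b,(784,420),interpolation=2);cv2.imwrite("pics/t1.png",b)
```

```text
(no output)
```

View pics/s1.png

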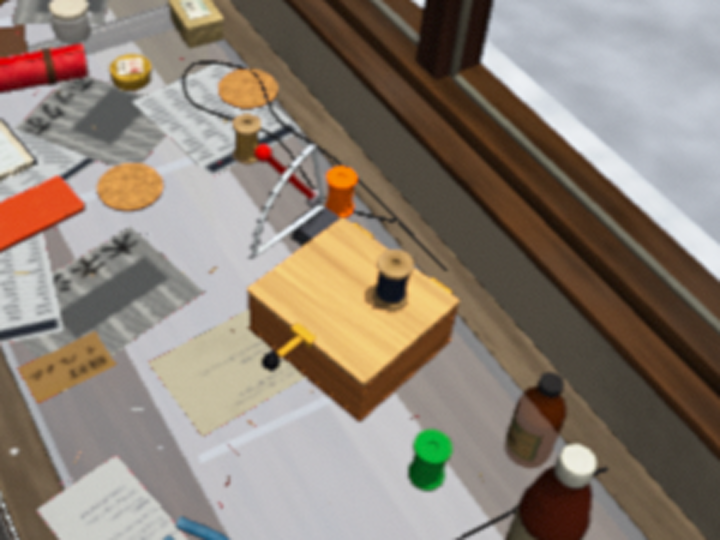

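View pics/t1.png

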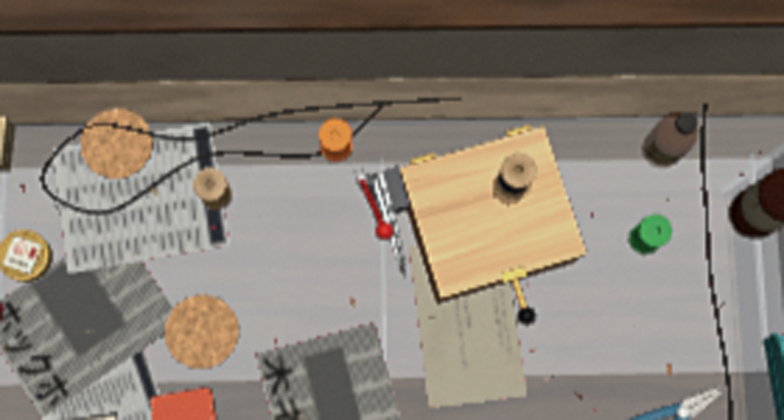

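Scene crop (scale 2.4): the dark blue spool on the lid is at (393,280), the tan one at (246,138), orange at (341,190) and green at (431,460). The coasters are at (130,186) and (248,88), the knob at (271,360) and the red tip at (263,152). The top crop (scale 2.8) agrees: blue spool (517,172), near coaster (202,331), knob (527,315). The spool meant is the blue-black one on the lid. The coaster meant is the lower one in the top view, nearest the base.

Run:
```python
from h import *
np.set_printoptions(precision=4,suppress=True)
T=lambda x,y:(120+(x+.5)/2.8-.5,110+(y+.5)/2.8-.5)
S=lambda x,y:(150+(x+.5)/2.4-.5,100+(y+.5)/2.4-.5)
for n,t,s in(("spooltop",(519,166),(395,259)),("knob",(527,315),(271,360)),("tip",(385,230),(263,152)),("coaster",(202,331),(130,186)),("tan_top",(212,180),(247,121)),("fl",(440,300),(249,292)),("fr",(585,255),(361,398)),("bl",(403,168),(345,218)),("br",(545,128),(459,301))):
    print(n,*tri(ray("top",*T(*t)),ray("scene",*S(*s))))
for n,t,z in(("spooltop",(519,166),.14),("knob",(527,315),.075),("coaster",(202,331),.006),("coaster2",(116,143),.006),("bl",(403,168),.08),("br",(545,128),.08),("fr",(585,255),.08),("fl",(440,300),.08)): print(n,onz("top",*T(*t),z))
for n,t,z in(("spooltop",(395,259),.14),("knob",(271,360),.075),("coaster",(130,186),.006)): print(n,onz("scene",*S(*t),z))
from scipy.spatial.transform import Rotation as R
print(R.from_rotvec(sense()["tool_rot"]).as_matrix())
```

```text
spooltop [ 0.6549 -0.1015  0.1453] 0.003728740322852625
knob [ 0.4949 -0.1135  0.0788] 0.0010232129576800322
tip [0.5731 0.0511 0.2129] 0.000745953921814251
coaster [0.4904 0.2713 0.0062] 0.00023648239156414855
tan_top [0.6616 0.2535 0.0659] 0.0045014169521571225
fl [ 0.5175 -0.0144  0.0729] 0.004742825120526625
fr [ 0.566  -0.1879  0.0554] 0.004814259734269019
bl [0.672  0.0262 0.0815] 0.0013113684034251787
br [ 0.718  -0.1437  0.0816] 0.0004881874006005591
spooltop [ 0.6579 -0.1029  0.14  ]
knob [ 0.4958 -0.1141  0.075 ]
coaster [0.4906 0.2713 0.006 ]
coaster2 [0.7264 0.3801 0.006 ]
bl [0.6718 0.0264 0.08  ]
br [ 0.7182 -0.1438  0.08  ]
fr [ 0.5644 -0.1842  0.08  ]
fl [ 0.5144 -0.0132  0.08  ]
spooltop [ 0.656  -0.0975  0.14  ]
knob [ 0.4957 -0.111   0.075 ]
coaster [0.4904 0.2716 0.006 ]
[[ 0.45    0.893   0.    ]
 [ 0.893  -0.45    0.0001]
 [ 0.0001 -0.     -1.    ]]
```

>>> move_arm(
  steps=[0,0,-1,-0.1486,8.5,0,0,-1,-0.1486,8.5,0,0,-1,-0.1486,8.5,0,0,-1,-0.1486,8.5,0,0,-1,-0.1486,8.5],
)

```text
clock: 1.3
tcp_pos: [0.27, 0.5358, 0.2817]
tool_rot: [-1.887, -2.512, -0.0]
force: [0.4, -0.0, 0.7]
grip_width: 0.085
```

Run:
```python
from h import *
np.set_printoptions(precision=4,suppress=True)
for c,r in(("scene",(150,100,450,325)),("top",(120,110,400,260))):
    im=cv2.imread(f"pics/{c}0.png").astype(int);b,g,rr=im[...,0],im[...,1],im[...,2]
    m=((rr>110)&(g<70)&(b<70)).astype(np.uint8)
    k=(im.max(2)<45).astype(np.uint8)
    n,l,st,ce=cv2.connectedComponentsWithStats(m)
    for i in range(1,n):
        x,y=ce[i]
        if r[0]<x<r[2] and r[1]<y<r[3] and st[i][4]>8: print(c,st[i],ce[i])
    ky=(240,230) if c=="scene" else (295,205)
    crop=cv2.imread(f"pics/{c}0.png")
    u,v=((257,244) if c=="scene" else (308,222))
    print(im[v-0:v+12,u-2:u+12].sum(2)//3)
```

```text
scene [170 118  16  13 153] [177.8954 124.3922]
scene [256 160  13  11  48] [259.7708 163.7083]
scene [271 173  10  10  14] [276.     177.1429]
scene [286 178  11  11  90] [290.8333 182.8   ]
scene [143 187  41  20  76] [161.7368 197.3553]
[[168 169 173 179 178 170 143  95  67  62  53  59  84 120]
 [177 177 176 176 176 172 167 136  84  58  66  97 133 153]
 [179 175 170 169 172 167 151 112  63  48  83 135 155 153]
 [175 170 170 174 161 120  82  53  33  33  67 119 142 123]
 [173 175 180 175 143  73  29  25  28  24  42  90 116  83]
 [174 179 180 160  99  36  20  26  31  25  36  89 127  97]
 [179 182 180 153  71  17  18  24  26  23  31  83 140 146]
 [182 183 181 153  75  18  16  21  22  19  35 102 165 178]
 [182 183 182 163 106  41  15  14  13  17  55 122 174 183]
 [183 184 183 178 152 101  65  35  30  59 112 159 178 181]
 [184 184 183 185 179 167 145 104  97 127 162 172 174 179]
 [185 183 183 184 185 184 180 166 161 165 174 173 173 178]]
top [236 163   9   4  10] [240.4 165.1]
top [249 175  11  20  55] [254.6545 186.8545]
[[ 10  31  42  20  31 113 169 168 167 165 166 165 166 165]
 [ 11  25  28  18  39 131 171 169 167 168 167 166 167 167]
 [ 25  18  17  22  59 143 171 168 168 167 169 169 168 170]
 [ 94  64  49  91 119 171 173 170 168 169 169 169 169 170]
 [173 143 123 172 172 173 171 170 170 169 169 169 170 170]
 [174 172 170 174 173 170 169 168 168 170 170 170 169 169]
 [170 170 171 171 171 170 170 170 170 170 170 169 170 169]
 [169 170 169 171 170 170 169 170 170 168 170 168 169 169]
 [171 169 169 170 170 170 169 170 170 170 169 170 169 168]
 [169 170 170 168 169 170 170 169 170 170 169 170 169 169]
 [167 170 168 169 169 171 168 169 169 169 168 169 169 168]
 [169 170 169 170 168 165 168 168 167 168 166 168 167 165]]
```

>>> move_arm(
  steps=[-4,1.1,0,0,8.5,-4,1.1,0,0,8.5,-4,1.1,0,0,8.5,-4,1.1,0,0,8.5,-4,1.1,0,0,8.5],
)

```text
clock: 1.8
tcp_pos: [0.378, 0.357, 0.2814]
tool_rot: [1.894, 2.506, 0.001]
force: [0.7, -0.2, -0.7]
grip_width: 0.0847
```

>>> move_arm(
  steps=[-4,1.1,0,0,8.5,-4,1.1,0,0,8.5,-4,1.1,0,0,8.5,-4,1.1,0,0,8.5,-4,1.1,0,0,8.5],
)

```text
clock: 2.3
tcp_pos: [0.4855, 0.1794, 0.2815]
tool_rot: [1.894, 2.506, 0.001]
force: [-0.1, 1.4, 0.5]
grip_width: 0.0847
```

>>> move_arm(
  steps=[-4,1.1,0,0,8.5,-4,1.1,0,0,8.5,-4,1.1,0,0,8.5,-4,1.1,0,0,8.5,-4,1.1,0,0,8.5],
)

```text
clock: 2.8
tcp_pos: [0.593, 0.0019, 0.2814]
tool_rot: [1.894, 2.506, 0.0]
force: [-0.1, 0.8, 0.9]
grip_width: 0.0851
```

>>> move_arm(
  steps=[-4,1.1,0,0,8.5,-4,1.1,0,0,8.5,-3.5,1.1,0,0,8.5,0,0,0,0,8.5],
)

```text
clock: 3.2
tcp_pos: [0.6567, -0.1024, 0.2783]
tool_rot: [-1.899, -2.5, 0.004]
force: [-0.1, 0.0, -0.5]
grip_width: 0.0847
```

>>> move_arm(
  steps=[0,0,3.5,0,8.5,0,0,3.5,0,8.5,0,0,3,0,8.5,0,0,0,0,8.5],
)

```text
clock: 3.6
tcp_pos: [0.653, -0.0969, 0.1751]
tool_rot: [-1.888, -2.499, 0.006]
force: [0.8, 0.5, -1.6]
grip_width: 0.085
```

Run:
```python
from h import *
a=read_camera("scene");b=read_camera("top")
s=sense();print(s["tcp_pos"],[proj(c,s["tcp_pos"]) for c in("scene","top")],s["joint_pos"])
cv2.imwrite("pics/s2.png",a);cv2.imwrite("pics/t2.png",b)
cv2.imwrite("pics/b2.png",np.hstack([cv2.resize(a[160:260,255:355],(400,400),interpolation=2),cv2.resize(b[130:230,250:350],(400,400),interpolation=2)]))
```

```text
[ 0.65517342 -0.09747203  0.18177326] [array([315.68754298, 196.8964284 ]), array([304.98892623, 166.68473619])] [-1.99097723e-01  2.57567769e-01  1.13268023e+00  1.10214246e-04
  1.75200480e+00 -2.04661156e+00]
```

View pics/b2.png

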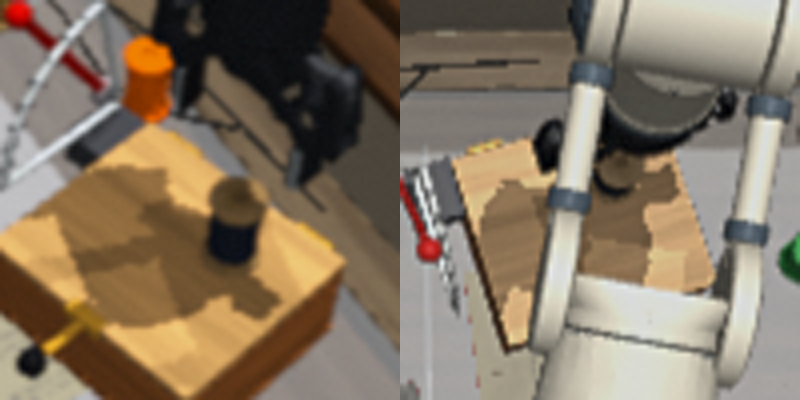

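Run:
```python
from h import *
np.set_printoptions(precision=4,suppress=True)
for p in((313,216),(314.25,215.4)): print(onz("scene",*p,.11))
print(onz("top",302.5,173.5,.11))
print(onz("scene",314.5,209.2,.14),onz("scene",314.5,207.8,.14))
for q in("scene","top"):
  read_camera(q);print([(np.round(r["box"],1),round(r["p"],2)) for r in search_frame("spool",q)])
# dark pixels of spool, original pictures
for c,(x0,y0,x1,y1) in(("scene",(300,200,328,232)),("top",(292,160,316,186))):
  im=cv2.imread(f"pics/{c}0.png")[y0:y1,x0:x1].astype(int)
  m=im.sum(2)<170
  ys,xs=np.where(m);print(c,x0+xs.min(),x0+xs.max(),y0+ys.min(),y0+ys.max(),x0+xs.mean(),y0+ys.mean())
for X in((.655,-.1,.11),(.655,-.1,.14),(.655,-.1,.08)): print(proj("scene",X),proj("top",X))
print(sense()["tcp_pos"],sense()["tool_rot"])
```

```text
[ 0.6538 -0.1001  0.11  ]
[ 0.6579 -0.0999  0.11  ]
[ 0.6501 -0.0982  0.11  ]
[ 0.6535 -0.1023  0.14  ] [ 0.6561 -0.0982  0.14  ]
[(array([304.9, 204. ,  18.2,  25. ]), 0.9), (array([283.1, 169.7,  11.4,  23.7]), 0.64), (array([322.5, 280.2,  17.8,  25.2]), 0.63), (array([245.2, 149.2,  13.6,  17. ]), 0.19)]
[(array([293.6, 167.9,  19.1,  10.7]), 0.69), (array([343. , 187.7,  18.7,  14.7]), 0.68), (array([233. , 154.5,  10.7,  14.4]), 0.45)]
scene 306 318 215 226 312.05 220.55
top 298 307 173 179 301.74074074074076 176.7037037037037
[313.3557 215.8249] [303.0129 172.0277]
[314.5056 208.4031] [304.1471 169.8813]
[312.2493 222.9655] [301.9271 174.0828]
[ 0.6564 -0.0981  0.1845] [1.8918 2.503  0.0032]
```

>>> move_arm(
  steps=[-0.1,-0.2,2.5,0,8.5,0,0,2.5,0,8.5,0,0,2,0,8.5,0,0,1.4,0,8.5,0,0,0,0,8.5],
)

```text
clock: 4.4
tcp_pos: [0.6532, -0.0994, 0.0956]
tool_rot: [-1.893, -2.504, 0.002]
force: [0.0, -0.1, -0.9]
grip_width: 0.085
```

>>> move_arm(
  steps=[0,0,0,0,6,0,0,0,0,4,0,0,0,0,2,0,0,0,0,1,0,0,0,0,1],
)

```text
clock: 4.9
tcp_pos: [0.6546, -0.0998, 0.0992]
tool_rot: [1.893, 2.504, 0.002]
force: [0.3, 0.2, 6.1]
grip_width: 0.0388
```

>>> move_arm(
  steps=[0,0,0,0,1,0,0,0,0,1,0,0,0,0,1,0,0,0,0,1,0,0,0,0,1],
)

```text
clock: 5.4
tcp_pos: [0.6546, -0.0998, 0.0992]
tool_rot: [1.893, 2.504, 0.002]
force: [-0.3, 0.2, 6.4]
grip_width: 0.0386
```

>>> move_arm(
  steps=[0,0,-2,0,1,0,0,-4,0,1,0,0,-5,0,1,0,0,-5,0,1,0,0,-4,0,1],
)

```text
clock: 5.9
tcp_pos: [0.6537, -0.0995, 0.3006]
tool_rot: [1.893, 2.505, 0.002]
force: [1.0, -0.2, 0.2]
grip_width: 0.0388
```

>>> move_arm(
  steps=[2,-0.3,0,0,1,4,-0.5,0,0,1,4,-0.5,0,0,1,4,-0.5,0,0,1,4,-0.5,0,0,1],
)

```text
clock: 6.4
tcp_pos: [0.5817, 0.0686, 0.2968]
tool_rot: [-1.894, -2.505, 0.001]
force: [0.6, 0.3, -1.1]
grip_width: 0.0385
```

>>> move_arm(
  steps=[4,-0.6,0,0,1,4,-0.6,0,0,1,4,-0.6,0,0,1,4,-0.6,0,0,1,3,-0.5,0,0,1],
)

```text
clock: 6.9
tcp_pos: [0.5016, 0.2442, 0.297]
tool_rot: [-1.892, -2.507, 0.0]
force: [0.1, 0.3, -1.1]
grip_width: 0.0383
```

>>> move_arm(
  steps=[2,-0.3,0,0,1,1.1,-0.2,0,0,1,0,0,4,0,1,0,0,5,0,1,0,0,5,0,1],
)

```text
clock: 7.4
tcp_pos: [0.49, 0.2704, 0.1561]
tool_rot: [1.894, 2.505, 0.002]
force: [0.4, 0.1, -1.7]
grip_width: 0.0385
```

>>> move_arm(
  steps=[0,0,4,0,1,0,0,3,0,1,0,0,1,0,1,0,0,0,0,1,0,0,0,0,1],
)

```text
clock: 7.9
tcp_pos: [0.4907, 0.2709, 0.0793]
tool_rot: [1.894, 2.505, 0.004]
force: [0.2, 0.3, 0.1]
grip_width: 0.0385
```

Run:
```python
from h import *
a=read_camera("scene");b=read_camera("top")
s=sense();print(s["tcp_pos"],s["force"],s["grip_width"],[proj(c,s["tcp_pos"]) for c in("scene","top")])
cv2.imwrite("pics/s3.png",a);cv2.imwrite("pics/t3.png",b)
cv2.imwrite("pics/b3.png",np.hstack([cv2.resize(a[120:220,150:250],(400,400),interpolation=2),cv2.resize(b[170:270,150:250],(400,400),interpolation=2)]))
```

```text
[0.49104593 0.27118284 0.08010273] [-0.29491099  0.25066737  0.52540443] 0.03866062930649477 [array([202.03486128, 160.23622488]), array([188.60986934, 225.54016255])]
```

View pics/b3.png

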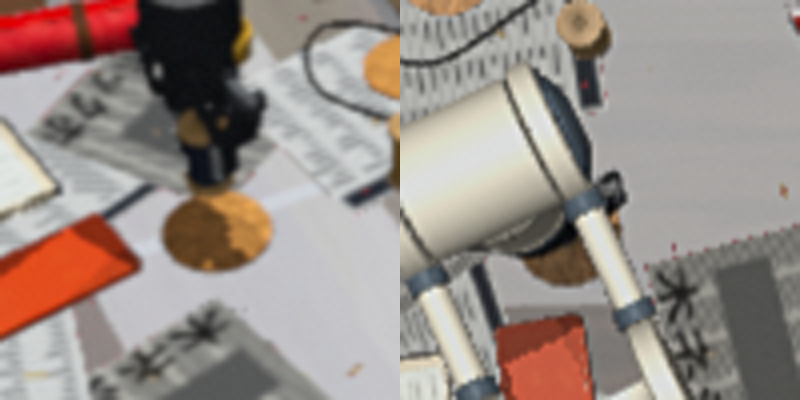

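The spool hangs upright in the gripper at about (205,150) in the scene crop, just above the coaster at (217,230), so it is held well. Next I lower it.

>>> move_arm(
  steps=[0,0,2,0,1,0,0,2,0,1,0,0,1,0,1,0,0,0.2,0,1,0,0,0,0,1],
)

```text
clock: 8.5
tcp_pos: [0.4902, 0.2709, 0.0263]
tool_rot: [1.894, 2.506, 0.002]
force: [-0.0, -0.9, 0.3]
grip_width: 0.0385
```

>>> move_arm(
  steps=[0,0,0.1,0,1,0,0,0.1,0,1,0,0,0,0,1,0,0,0,0,1],
)

```text
clock: 8.9
tcp_pos: [0.4905, 0.271, 0.0251]
tool_rot: [1.894, 2.505, 0.004]
force: [-1.0, -0.5, 5.2]
grip_width: 0.0388
```

>>> move_arm(
  steps=[0,0,0,0,4.4,0,0,0,0,5.5,0,0,0,0,7,0,0,0,0,8.5,0,0,0,0,8.5],
)

```text
clock: 9.4
tcp_pos: [0.4895, 0.2706, 0.023]
tool_rot: [-1.894, -2.506, 0.001]
force: [-0.7, 0.4, 0.4]
grip_width: 0.0851
```

>>> move_arm(
  steps=[0,0,0,0,8.5,0,0,-1,0,8.5,0,0,-3,0,8.5,0,0,-4,0,8.5,0,0,-5,0,8.5],
)

```text
clock: 9.9
tcp_pos: [0.4886, 0.2702, 0.1534]
tool_rot: [-1.894, -2.505, 0.005]
force: [1.7, 0.6, 1.2]
grip_width: 0.0853
```

>>> move_arm(
  steps=[0,0,-5,0,8.5,-3,0,-3,0,8.5,-5,0,0,0,8.5,-5,0,0,0,8.5,-5,0,0,0,8.5],
)

```text
clock: 10.4
tcp_pos: [0.539, 0.096, 0.2348]
tool_rot: [1.892, 2.506, 0.002]
force: [1.0, 0.6, -0.1]
grip_width: 0.0854
```

Run:
```python
from h import *
np.set_printoptions(precision=4,suppress=True)
a=read_camera("scene");b=read_camera("top")
s=sense();print(s["tcp_pos"],s["force"])
cv2.imwrite("pics/s4.png",a);cv2.imwrite("pics/t4.png",b)
cv2.imwrite("pics/b4.png",np.hstack([cv2.resize(a[120:270,150:290],(420,450),interpolation=2),cv2.resize(b[150:270,150:250],(375,450),interpolation=2)]))
# red ball sub-pixel: redness-weighted around the tip
for c,im,p in(("scene",a,(259.3,163)),("top",b,(257,191.8))):
    f=im.astype(float);r=np.clip(f[...,2]-np.maximum(f[...,0],f[...,1])-40,0,None)
    x0,y0=int(p[0])-12,int(p[1])-12;w=r[y0:y0+25,x0:x0+25]
    print(c,x0,y0);print((w/10).astype(int))
```

```text
[0.5398 0.092  0.234 ] [-0.1396  0.7865 -0.4567]
scene 247 151
[[ 0  0  0  0  0  0  0  0  0  0  0  0  0  0  0  0  0  0  0  0  0  0  0  0
   0]
 [ 0  0  0  0  0  0  0  0  0  0  0  0  0  0  0  0  0  0  0  0  0  0  0  0
   0]
 [ 0  0  0  0  0  0  0  0  0  0  0  0  0  0  0  0  0  0  0  0  0  0  0  0
   0]
 [ 0  0  0  0  0  0  0  0  0  0  0  0  0  0  0  0  0  0  0  0  0  0  0  0
   0]
 [ 0  0  0  0  0  0  0  0  0  0  0  0  0  0  0  0  0  0  0  0  0  0  0  0
   0]
 [ 0  0  0  0  0  0  0  0  0  0  0  0  0  0  0  0  0  0  0  0  0  0  0  0
   0]
 [ 0  0  0  0  0  0  0  0  0  0  0  0  0  0  0  0  0  0  0  0  0  0  0  0
   0]
 [ 0  0  0  0  0  0  0  0  0  0  0  0  0  0  0  0  0  0  0  0  0  0  0  0
   0]
 [ 0  0  0  0  0  0  0  0  0  0  0  0  0  0  0  0  0  0  0  0  0  0  0  0
   0]
 [ 0  0  0  0  0  0  0  0  0  0  2  8 11 10  4  0  0  0  0  0  0  0  0  0
   0]
 [ 0  0  0  0  0  0  0  0  0  2  8 14 17 16 12  4  0  0  0  0  0  0  0  0
   0]
 [ 0  0  0  0  0  0  0  0  0  5 12 16 18 18 17  9  1  0  0  0  0  0  0  0
   0]
 [ 0  0  0  0  0  0  0  0  0  6 12 15 17 18 16 10  1  0  0  0  0  0  0  0
   
[... 1601 characters left out ...]
0 0 0 0 0]
 [0 0 0 0 0 0 0 0 0 0 0 0 0 0 0 0 0 0 0 0 0 0 0 0 0]
 [0 0 0 0 0 0 0 0 0 0 0 0 0 0 0 0 0 0 0 0 0 0 0 0 0]
 [0 0 0 0 0 0 0 0 0 0 0 0 0 0 0 0 0 0 0 0 0 0 0 0 0]
 [0 0 0 0 0 0 0 0 0 0 0 0 0 0 0 0 0 0 0 0 0 0 0 0 0]
 [0 0 0 0 0 0 0 0 0 0 0 0 0 0 0 0 0 0 0 0 0 0 0 0 0]
 [0 0 0 0 0 0 0 0 0 0 0 0 0 0 0 0 0 0 0 0 0 0 0 0 0]
 [0 0 0 0 0 0 0 0 0 0 0 0 0 0 0 0 0 0 0 0 0 0 0 0 0]
 [0 0 0 0 0 0 0 0 0 0 0 0 0 0 0 0 0 0 0 0 0 0 0 0 0]
 [0 0 0 0 0 0 0 0 0 0 0 0 0 0 0 0 0 0 0 0 0 0 0 0 0]
 [0 0 0 0 0 0 0 0 0 0 0 0 0 0 0 0 0 0 0 0 0 0 0 0 0]
 [0 0 0 0 0 0 0 0 0 0 0 0 0 0 0 0 0 0 0 0 0 0 0 0 0]
 [0 0 0 0 0 0 0 0 0 0 0 0 0 0 0 0 0 0 0 0 0 0 0 0 0]
 [0 0 0 0 0 0 0 0 0 0 0 0 0 0 0 0 0 0 0 0 0 0 0 0 0]]
```

View pics/b4.png

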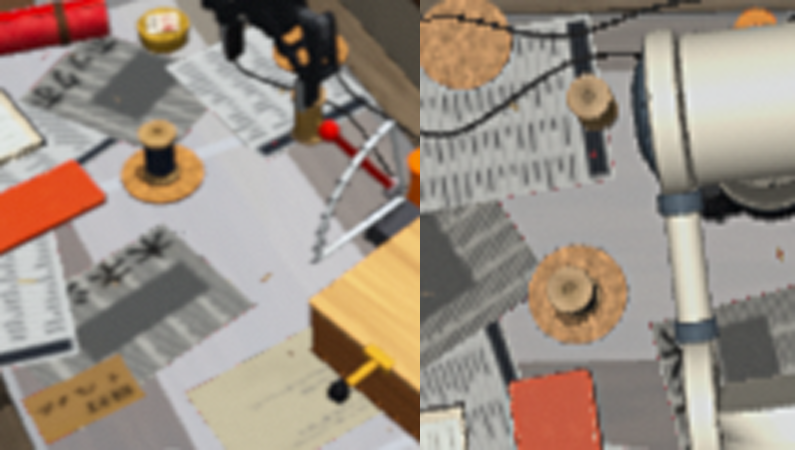

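The blue spool stands upright on the near coaster, at (160,150) in the scene part and (572,290) in the top part. The tan spool is undisturbed. Next I back away from the red tip and go above the knob.

>>> move_arm(
  steps=[0,-2,-3,0,8.5,0,-4,0,0,8.5,-3,-3.9,0,0,8.5,-5,0,0,0,8.5,-5,0,0,0,8.5],
)

```text
clock: 11.0
tcp_pos: [0.4782, -0.0549, 0.2652]
tool_rot: [1.89, 2.506, 0.003]
force: [1.1, 1.2, 0.5]
grip_width: 0.0848
```

>>> move_arm(
  steps=[-4,0,0,0,8.5,-1.4,0,3,0,8.5,0,0,5,0,8.5,0,0,4,0,8.5,0,0,0,0,8.5],
)

```text
clock: 11.5
tcp_pos: [0.4904, -0.1053, 0.1368]
tool_rot: [-1.888, -2.497, 0.006]
force: [0.5, 0.3, -0.3]
grip_width: 0.085
```

```bash
cat > fit.py <<'E'
from h import *
from scipy.optimize import least_squares
T=lambda x,y:(120+(x+.5)/2.8-.5,110+(y+.5)/2.8-.5)
S=lambda x,y:(150+(x+.5)/2.4-.5,100+(y+.5)/2.4-.5)
def P(p,L,th=0):
    hx,hy,ps=p[:3];x,y,z=L
    X=x*np.cos(th)+z*np.sin(th);Z=-x*np.sin(th)+z*np.cos(th)
    return [hx+X*np.cos(ps)-y*np.sin(ps),hy+X*np.sin(ps)+y*np.cos(ps),.075+Z]
lid=[("top",T(527,315),(-.21,0,0)),("scene",(262.3,250),(-.21,0,0))]
for L,t,s in(((-.162,.09,.005),(440,300),(249,292)),((0,.09,.005),(403,168),(345,218)),((0,-.09,.005),(545,128),(459,301))):
    lid+=[("top",T(*t),L),("scene",S(*s),L)]
lid+=[("top",T(585,255),(-.162,-.09,.005))]
idx=[("top",(257.2,191.6),(-.162,.137,0)),("scene",(259.3,162.6),(-.162,.137,0))]
def f(p): return np.concatenate([proj(c,P(p,L))-q for c,q,L in lid]+[2*(proj(c,P(p,L,p[3]))-q) for c,q,L in idx])
E
python3 - <<'E'
from fit import *
np.set_printoptions(precision=3,suppress=True)
r=least_squares(f,[.695,-.0587,.27,1.0],x_scale=[.01,.01,.05,.1],loss="soft_l1")
print(r.x,f(r.x).reshape(-1,2)); print(P(r.x,(-.21,0,0)),P(r.x,(-.162,.137,0),r.x[3]))
print("arm base pixel",[proj(c,P(r.x,(0,.137,0))) for c in("scene","top")])
s=sense();print(s["tcp_pos"],s["tool_rot"],s["joint_pos"])
a=read_camera("scene");cv2.imwrite("pics/s5.png",a)
cv2.imwrite("pics/c5.png",cv2.resize(a[150:290,220:360],(560,560),interpolation=2))
E
```

```text
[ 0.696 -0.057  0.272  1.   ] [[-0.213  0.719]
 [-0.007  0.72 ]
 [ 0.158 -0.333]
 [-1.638 -1.368]
 [-1.037  0.092]
 [-1.069 -0.336]
 [-0.092 -0.493]
 [ 0.379  0.103]
 [ 0.902  0.134]
 [-0.436 -0.09 ]
 [ 1.07   1.153]]
[np.float64(0.49344714840476833), np.float64(-0.11335109517710706), np.float64(0.075)] [np.float64(0.5745377159268733), np.float64(0.05153326600828692), np.float64(0.2113035641378182)]
arm base pixel [array([280.655, 183.048]), array([248.931, 174.036])]
[ 0.49  -0.105  0.137] [-1.888 -2.497  0.006] [-0.28  -0.163  1.646  0.     1.671 -2.126]
```

View pics/c5.png

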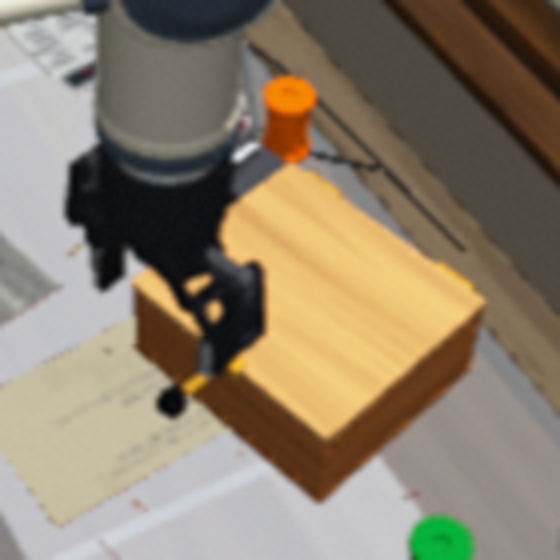

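The open fingers, at (230,310) in the crop, are above and slightly left of the knob at (170,400). I make a small correction and descend.

>>> move_arm(
  steps=[-0.5,0.2,2,0,8.5,0,0,2,0,8.5,0,0,0,0,8.5,0,0,0,0,8.5],
)

```text
clock: 11.95
tcp_pos: [0.4982, -0.1108, 0.1064]
tool_rot: [1.892, 2.504, 0.002]
force: [0.1, -0.8, -0.2]
grip_width: 0.0853
```

Run:
```python
from h import *
np.set_printoptions(precision=4,suppress=True)
a=read_camera("scene");cv2.imwrite("pics/s6.png",a)
for i in range(4):
    s=sense();print(s["tcp_pos"],s["qvel"].max() if hasattr(s["qvel"],"max") else s["qvel"]);read_camera("scene")
cv2.imwrite("pics/c6.png",cv2.resize(a[200:280,225:305],(560,560),interpolation=2))
print(proj("scene",(s["tcp_pos"])))
```

```text
[ 0.4983 -0.1109  0.1066] 0.002929961993596803
[ 0.4983 -0.1109  0.1064] 0.010130173287869842
[ 0.4981 -0.111   0.106 ] 0.01560723945004041
[ 0.4979 -0.1109  0.1055] 0.014118442568117815
[263.5356 242.2877]
```

View pics/c6.png

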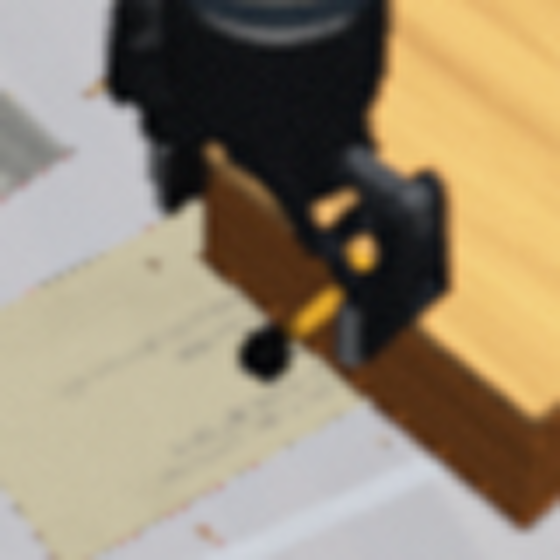

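The knob at (265,350) lies between the fingers, at about (175,190) and (400,270). I correct by -4 mm in tool y and descend 5 cm.

>>> move_arm(
  steps=[-0.1,-0.4,1,0,8.5,0,0,2,0,8.5,0,0,1.5,0,8.5,0,0,0.5,0,8.5,0,0,0,0,8.5],
)

```text
clock: 12.7
tcp_pos: [0.4925, -0.1127, 0.0519]
tool_rot: [-1.893, -2.504, 0.001]
force: [0.0, -0.2, -0.0]
grip_width: 0.0852
```

>>> move_arm(
  steps=[0,0,0,0,6,0,0,0,0,4,0,0,0,0,2,0,0,0,0,0.5,0,0,0,0,0.5],
)

```text
clock: 13.2
tcp_pos: [0.4938, -0.1135, 0.054]
tool_rot: [1.894, 2.504, -0.001]
force: [-0.4, -3.0, 2.0]
grip_width: 0.019
```

>>> move_arm(
  steps=[0,0,0,0,0.5,0,0,0,0,0.5,0,0,0,0,0.5,0,0,0,0,0.5],
)

```text
clock: 13.6
tcp_pos: [0.4938, -0.1134, 0.054]
tool_rot: [1.894, 2.504, -0.0]
force: [0.3, -3.0, 5.3]
grip_width: 0.0192
```

>>> move_arm(
  steps=[0,0.03,-1.05,0,0.5,0,0.08,-1.05,0,0.5,0,0.13,-1.04,0,0.5,0,0.18,-1.04,0,0.5,0,0,0,0,0.5],
)

```text
clock: 14.1
tcp_pos: [0.4974, -0.1123, 0.0953]
tool_rot: [1.895, 2.505, -0.002]
force: [0.9, -5.8, -2.8]
grip_width: 0.0194
```

Run:
```python
from h import *
np.set_printoptions(precision=4,suppress=True)
a=read_camera("scene");cv2.imwrite("pics/s7.png",a)
s=sense();print(s["tcp_pos"],s["force"],s["grip_width"])
cv2.imwrite("pics/c7.png",cv2.resize(a[150:270,220:350],(520,480),interpolation=2))
```

```text
[ 0.4973 -0.1124  0.0945] [ 2.1957 -6.0804 -2.8969] 0.019048822445427736
```

View pics/c7.png

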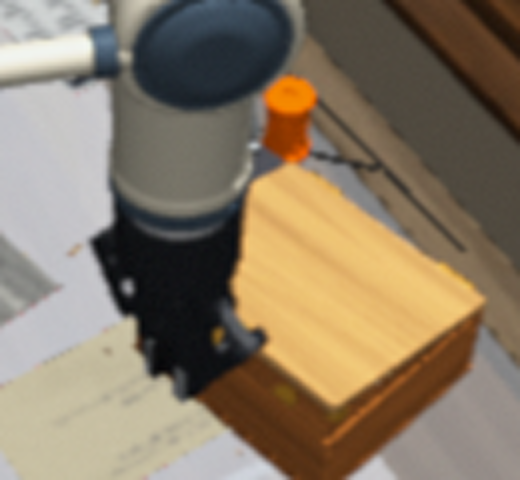

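The lid is rising with the knob in the fingers: its front edge now stands open above the box, around (330,405). I go on along the arc, easing the small sideways force.

>>> move_arm(
  steps=[-0.1,0.52,-2.03,0,0.5,-0.1,0.72,-1.97,0,0.5,0,0.91,-1.89,0,0.5,0,1.1,-1.79,0,0.5,0,0,0,0,0.5],
)

```text
clock: 14.65
tcp_pos: [0.5302, -0.1031, 0.1725]
tool_rot: [-1.891, -2.507, -0.004]
force: [-0.2, 1.5, -3.1]
grip_width: 0.0185
```

>>> move_arm(
  steps=[0,1.27,-1.67,0,0.5,0,1.43,-1.54,0,0.5,0,1.58,-1.38,0,0.5,0,0,0,0,0.5,0,0,0,0,0.5],
)

```text
clock: 15.15
tcp_pos: [0.5697, -0.0919, 0.2153]
tool_rot: [-1.89, -2.504, 0.001]
force: [1.6, 4.1, -4.9]
grip_width: 0.0188
```

Run:
```python
from fit import *
np.set_printoptions(precision=4,suppress=True)
a=read_camera("scene");b=read_camera("top");cv2.imwrite("pics/s8.png",a);cv2.imwrite("pics/t8.png",b)
s=sense();print(s["tcp_pos"],s["tool_rot"],s["force"],s["grip_width"])
k=s["tcp_pos"]+np.array([0,0,.019]);h=np.array([.696,-.057]);u=np.array([np.cos(.272),np.sin(.272)])
d=(h-k[:2])@u;print("knob",k,"th",np.arctan2(k[2]-.075,d),"r",np.hypot(d,k[2]-.075))
cv2.imwrite("pics/c8.png",np.hstack([cv2.resize(a[120:270,220:350],(416,480),interpolation=2),cv2.resize(b[130:250,235:335],(400,480),interpolation=2)])[:, :800])
```

```text
[ 0.5696 -0.0919  0.2152] [-1.8902 -2.5036  0.0001] [ 3.8404  5.6379 -7.8315] 0.018523287534310387
knob [ 0.5696 -0.0919  0.2342] th 0.8816714752886781 r 0.20625195430615342
```

View pics/c8.png

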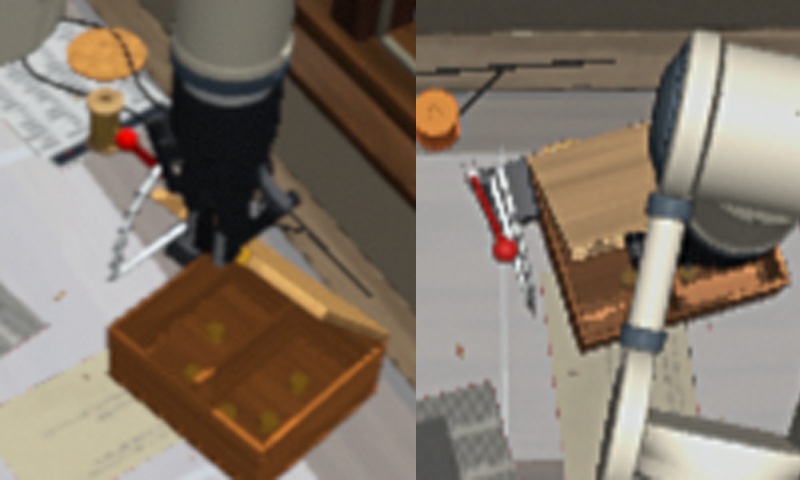

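The lid is open with the gripper on the knob. In the scene part, the lid's right front corner is at about (385,335) and the red tip at (127,138). In the top part, the lid's left front corner is at about (577,258) and the red tip at (505,250). I compare the lid and arm angles.

Run:
```python
from fit import *
np.set_printoptions(precision=1,suppress=True)
p=least_squares(f,[.695,-.0587,.27,1.0],x_scale=[.01,.01,.05,.1],loss="soft_l1").x
tc=lambda q:(q-[235,130])*4+[416,0]
sc=lambda q:(q-[220,120])*3.2
for th in(.8,.85,.9,.95,1.0,1.05):
    print(th,"top FL+",tc(proj("top",P(p,(-.162,.09,.005),th))),"FL-",tc(proj("top",P(p,(-.162,.09,-.005),th))),
     "scene FR+",sc(proj("scene",P(p,(-.162,-.09,.005),th))),"FR-",sc(proj("scene",P(p,(-.162,-.09,-.005),th))), "FL+",sc(proj("scene",P(p,(-.162,.09,.005),th))),
     "tip",tc(proj("top",P(p,(-.162,.137,0),th))),sc(proj("scene",P(p,(-.162,.137,0),th))))
print("BR",sc(proj("scene",P(p,(0,-.09,.005),.9))),"BL",tc(proj("top",P(p,(0,.09,.005),.9))))
b=cv2.imread("pics/t8.png");a=cv2.imread("pics/s8.png")
b[:,:,:]
def draw(im,c,th,col):
    big=cv2.resize(im,None,fx=5,fy=5,interpolation=2)
    q=[(proj(c,P(p,L,th))*5+2).astype(int) for L in((0,.09,.005),(-.162,.09,.005),(-.162,-.09,.005),(0,-.09,.005))]
    cv2.polylines(big,[np.array(q)],True,col,1)
    q=[(proj(c,P(p,L,p[3]))*5+2).astype(int) for L in((0,.137,0),(-.162,.137,0))]
    cv2.line(big,tuple(map(int,q[0])),tuple(map(int,q[1])),(0,255,0),1);return big
B=draw(b,"top",.9,(255,0,0))[150*5:215*5,240*5:315*5];A=draw(a,"scene",.9,(255,0,0))[150*5:240*5,250*5:345*5]
cv2.imwrite("pics/d8.png",np.hstack([B[:325,:],A[60:385,:]])[:, :800])
```

```text
0.8 top FL+ [572.2 260.1] FL- [574.5 270.7] scene FR+ [318.8 319.1] FR- [311.5 330.2] FL+ [148.5 194.7] tip [513.3 283. ] [105.2 170.5]
0.85 top FL+ [570.1 251.1] FL- [572.6 262.1] scene FR+ [325.  310.1] FR- [317.4 321.2] FL+ [154.  186.3] tip [511.1 274.3] [110.5 162.2]
0.9 top FL+ [568.  241.8] FL- [570.6 253.2] scene FR+ [331.3 301.3] FR- [323.5 312.2] FL+ [159.8 178.1] tip [508.8 265.2] [115.9 154.1]
0.95 top FL+ [565.7 232.2] FL- [568.5 244. ] scene FR+ [337.8 292.5] FR- [329.8 303.3] FL+ [165.7 170. ] tip [506.4 255.8] [121.6 146. ]
1.0 top FL+ [563.3 222.4] FL- [566.2 234.5] scene FR+ [344.5 283.8] FR- [336.3 294.5] FL+ [171.8 162. ] tip [503.9 246.2] [127.5 138.1]
1.05 top FL+ [560.7 212.4] FL- [563.8 224.7] scene FR+ [351.3 275.3] FR- [342.9 285.8] FL+ [178.1 154.2] tip [501.3 236.3] [133.6 130.4]
BR [390.9 335.6] BL [524.9 155.2]
```

View pics/d8.png

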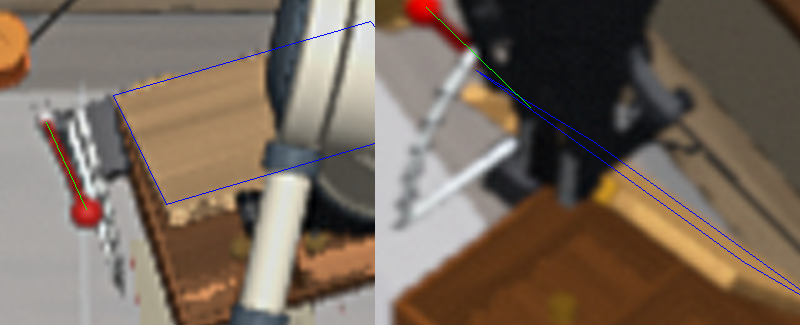

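Seen against the overlay drawn at 0.90 rad, the lid is a little lower, at about 0.875 rad. The red arm's overlay at 1.00 rad fits. The lid needs about 0.12 rad more.

>>> move_arm(
  steps=[0.05,0.5,-0.4,0,0.5,0.05,0.5,-0.4,0,0.5,0,0.55,-0.4,0,0.5,0,0.5,-0.3,0,0.5,0,0,0,0,0.5],
)

```text
clock: 15.75
tcp_pos: [0.5903, -0.0861, 0.2323]
tool_rot: [-1.893, -2.506, -0.0]
force: [1.1, 4.6, -8.4]
grip_width: 0.0188
```

>>> move_arm(
  steps=[0,0,0,0,0.5,0,0,0,0,0.5,0,0,0,0,0.5,0,0,0,0,0.5,0,0,0,0,0.5],
)

```text
clock: 16.25
tcp_pos: [0.5898, -0.0863, 0.232]
tool_rot: [-1.893, -2.505, -0.0]
force: [2.3, 4.7, -10.3]
grip_width: 0.0187
```

```bash
cat > chk.py <<'E'
from fit import *
import sys
np.set_printoptions(precision=4,suppress=True)
p=least_squares(f,[.695,-.0587,.27,1.0],x_scale=[.01,.01,.05,.1],loss="soft_l1").x
def k(th,n):
    a=read_camera("scene");b=read_camera("top");cv2.imwrite(f"pics/s{n}.png",a);cv2.imwrite(f"pics/t{n}.png",b)
    s=sense();print(s["clock"],s["tcp_pos"],s["force"],s["grip_width"])
    q=s["tcp_pos"]+np.array([0,0,.019]);u=np.array([np.cos(p[2]),np.sin(p[2])]);d=(p[:2]-q[:2])@u
    print("th",np.arctan2(q[2]-.075,d),"r",np.hypot(d,q[2]-.075),"arm",p[3])
    out=[]
    for im,c,(x0,y0) in((b,"top",(240,150)),(a,"scene",(255,150))):
        g=cv2.resize(im[y0:y0+75,x0:x0+80],None,fx=5,fy=5,interpolation=2)
        Q=lambda L,t:tuple(int(v) for v in np.round((proj(c,P(p,L,t))-[x0,y0]+.5)*5))
        for z in(.005,-.005): cv2.line(g,Q((-.162,.09,z),th),Q((-.162,-.09,z),th),(255,0,0),1)
        cv2.line(g,Q((0,.09,.005),th),Q((-.162,.09,.005),th),(255,0,0),1)
        cv2.line(g,Q((0,.137,0),p[3]),Q((-.162,.137,0),p[3]),(0,255,0),1);out.append(g)
    cv2.imwrite(f"pics/d{n}.png",np.hstack(out))
E
python3 -c "from chk import *;k(1.0,9)"
```

```text
16.35 [ 0.5898 -0.0863  0.232 ] [ 3.3396  4.6094 -9.8751] 0.018770801465336363
th 1.012374793580945 r 0.20751221109233625 arm 0.9998316732240975
```

View pics/d9.png

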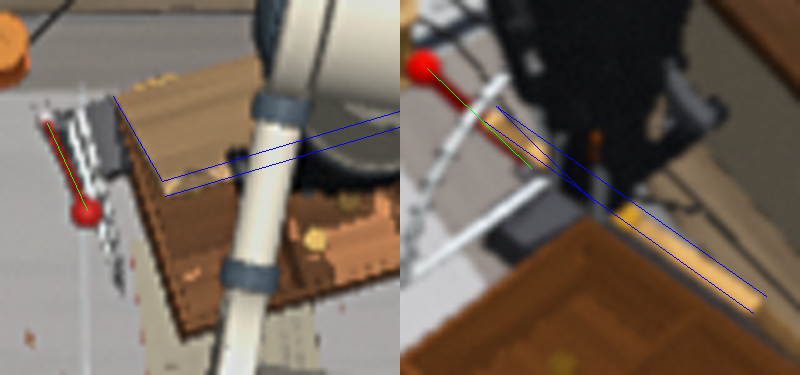

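At 1.00 rad the overlay lies on the lid's front edge in both views: top (165,180)–(240,165), scene (620,215)–(765,297). The arm's overlay still lies on the red bar, so lid and arm line up. Last comes a check of stillness and the spools, then I hand in.

Run:
```python
from h import *
np.set_printoptions(precision=4,suppress=True)
for c in("top","scene"):
    im=read_camera(c);o=cv2.imread(f"pics/{c}4.png")
    print([(np.round(r["box"]),round(r["p"],2)) for r in search_frame("spool",c)],[(np.round(r["box"]),round(r["p"],2)) for r in search_frame("coaster_top",c)][:2])
    for nm,X in(("blue",(.4905,.271,.036)),("tan",(.6616,.2535,.03)),("tip",(.5745,.0515,.2113))):
        u,v=proj(c,X).astype(int);print(c,nm,np.abs(im[v-6:v+7,u-6:u+7].astype(int)-o[v-6:v+7,u-6:u+7]).mean().round(1))
s=sense();print(s["clock"],s["tcp_pos"],s["force"],s["grip_width"],np.abs(s["qvel"]).max())
job_done()
```

```text
[(array([344., 186.,  19.,  18.]), 0.66), (array([230., 154.,  16.,  14.]), 0.45), (array([183., 223.,  16.,  13.]), 0.42)] [(array([177., 216.,  30.,  24.]), 0.79), (array([183., 224.,  14.,  11.]), 0.74)][ WARN:0@1.241] global loadsave.cpp:275 findDecoder imread_('pics/top4.png'): can't open/read file: check file path/integrity
Traceback (most recent call last):
TypeError: 'NoneType' object is not subscriptable
```

Run:
```python
from h import *
np.set_printoptions(precision=4,suppress=True)
for c,f0 in(("top","t"),("scene","s")):
    im=read_camera(c);o=cv2.imread(f"pics/{f0}4.png")
    for nm,X in(("blue",(.4905,.271,.036)),("tan",(.6616,.2535,.03)),("tip",(.5745,.0515,.2113))):
        u,v=proj(c,X).astype(int);print(c,nm,np.abs(im[v-6:v+7,u-6:u+7].astype(int)-o[v-6:v+7,u-6:u+7]).mean().round(1))
s=sense();print(s["clock"],s["tcp_pos"],s["force"],s["grip_width"],np.abs(s["qvel"]).max())
print(job_done())
```

```text
top blue 1.8
top tan 1.9
top tip 61.6
scene blue 1.2
scene tan 21.4
scene tip 1.5
16.6 [ 0.5898 -0.0862  0.232 ] [ 2.0516  6.3083 -9.5049] 0.018813532121333472 0.0012531643128958212
the job is handed in; nothing more can be done
None
```

The blue spool now stands upright on the cork coaster nearest the base. After placing it I lifted the lid by its knob and am holding it, still, in line with the red arm. I handed the job in at about 16.6 s of the 58 s allowed.

**Lid angle:** The arm stands at about 1.00 rad. The lid is at 1.01 rad by the gripper position, and a lid outline drawn at 1.00 rad lies on its front edge in both camera views. I read that fit by eye, so it could be off by about 0.02 rad.

**Hold:** The arm was practically motionless at hand-in (joint speeds about 0.001 rad/s), with a steady force of about 12 N at the wrist. The fingers closed to 18.8 mm on the 22 mm ball. That is tighter than expected, so the grip may be slightly off-centre, but it did not slip.

**Red arm and spools:** I compared final pictures with ones taken just after the spool was placed:

| Thing | Top view | Scene view |
|---|---|---|
| Blue spool | unchanged | unchanged |
| Tan spool | unchanged | pixels differed |
| Red tip | pixels differed | unchanged |

I put both differences down to the gripper: in those earlier pictures it covered the tip from above and stood close by the tan spool. I did not check this further. The outline drawn on the red arm still fitted after the lift.

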